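# Right a fallen bottle up the splash panel

### The arm

A 6-joint arm with a two-finger parallel gripper is mounted at the origin on a cart in front of the work surface, level with it; the furniture and walls round the work are solid. World frame = base frame: x ahead of the robot, y to its left, z up, the work surface at z = 0. Lengths are in m, angles in rad, forces in N, time in s.
With the tool pointing down it reaches from about 0.375 to 0.9 m from the base axis. Payload 3.1 kg.
Tool frame: the origin (TCP) lies on the centre line of the jaws, within the pads' length; the fingertips stand 22 mm ahead of it and the grasp point (between the pads) lies 3 mm ahead of it; z points along the fingers, x is the direction in which the jaws open and shut, and the axes are right-handed (so a half turn about z gives the same grasp; the last joint's range is limited). The gripper opens to 87 mm and grips with 3 to 60 N. Pads are 19 mm wide; open, the fingers measure 117 mm over their backs; the gripper's body (75 mm by 190 mm) begins 51 mm behind the grasp point.
Start: joints at [1.073, 0.527, 1.433, -0, 1.181, -0.178], TCP at [0.196, 0.593, 0.245] pointing down, gripper open.
Joint ranges: [-3.08, 3.08], [-0.75, 2.2], [0.22, 2.44], [-1.43, 4.57], [0, 2.65], [-2.85, 2.85]. Speed limits (rad/s): [2.79, 2.79, 3.14, 3.14, 3.14, 3.14].

### API

Orientations are given as a unit quaternion [x, y, z, w].
In Python, from rig import robot, camera, order gives the robot as it stands.
- The arm moves only by the shell command python3 -m pendant 'ROWS' [OPENING] [FORCE]. ROWS is JSON, a list of rows, each a list of 2 entries, a list of its own where there are three numbers: the shift along the tool's x, y, z in mm, then the turn about the tool's z in degrees. A call has 1 to 8 rows; each row shifts and turns the commanded pose from where the row before left it, along the tool's axes as they then stand; what a row does not reach is not made up. A row lasts 1/8 s, in which the tool goes at most 62.5 mm and 10.7 degrees, less where a joint would pass 70% of its speed; a pose out of reach is approached as far as the arm can. A call with a gripper value outside its range is refused whole. OPENING is the finger opening in mm, from 0 to 87, set as the call begins (- or left out, the last holds). The fingers move at their own pace and stop on an object; FORCE is the grip in N (left out, the last holds). Time passes only in rows, so rows that do not move let the fingers close. It gives the time, the measured TCP pose, the force and the opening at its end, in the units of the state.
- robot.get_obs(): the state, without advancing time (a new reading comes with each control period).
- camera(name): name is "scene" or "top" or "wrist"; returns a dict with "pixels" (400x640x3 uint8, blue, green, red), "mtx" (3x3 intrinsics, pixels), "R" (3x3) and "t" (3): a world point X has camera coordinates R X + t. Camera axes: x right, y down, z forward; pixel columns grow to the right and rows downward; lengths in m; the calibration is good to about 2 mm. A picture is of the moment at which its call begins. There is no depth.
- order.hand_in(): hands the job in, once; it reports no verdict.
The state is a dict: "time": time; "q": joint angles; "joint_velocities": joint speeds; "joint_torque": joint torques, N m; "position": TCP position; "tool_rot": TCP orientation; "ft_force": force on the tool from outside, world axes, zero at the start; "moment": the same for the moment, N m; "grip_width": finger opening in m.
Only numpy, scipy, OpenCV 4.12 (cv2) and the standard library are available. Lean on these libraries where they do the work, as an engineer would, in place of code of your own. Each camera call takes 0.05 s, during which the arm holds its last target. There are 200 camera calls.

### The job

The small amber bottle has fallen over and its cap has worked loose, so keep its base down on the worktop until it is upright. Slide it, cap first, into the fold of the leaning metal splash panel and, while it still lies flat, press the cap home against the panel with a steady push of about 10 N for two seconds, never much harder. Then push low on its base, gently, so that the cap climbs the slick metal until the bottle is past its balance point, ease it back onto its base without letting it slam, and stand it in the middle of the round blue pad; leave the beaker, the white jar and the dish where they are.

Things in the scene. Friction and masses are not known exactly. Their poses are not given: they have to be found in the camera images.
- bottle: amber glass bottle with blue screw cap, 56 mm diameter, 118 mm tall, 0.23 to 0.39 kg, smooth (friction about 0.35). Straight body to 72 mm up, then a shoulder to the cap. Origin: centre of its underside; z axis: base to cap. Starts lying, cap roughly towards the panel; it can roll. Tilted less than about 24 degrees from upright it rocks back onto its base by itself; dropped freely it turns faster than the 5 rad/s allowed
- cap_top (a point): centre of the top of the bottle's cap; the cap is 35 mm in diameter and 23 mm tall (from 95 to 118 mm above the bottle's underside)
- panel: fixed splash panel of slick sheet metal (friction about 0.08), folded to a wide V: two flat wings 100 mm wide meet at 120 degrees in a fold, hollow side to the robot; it leans back by 15 degrees, 158 mm high. Origin: where the fold meets the worktop; x axis: level, away from the robot into the hollow, y: left, z up. Never press the bottle on it with over 20 N (all contact points added up, about 1.25 times the push)
- fold (a point): point on the panel's fold 100 mm above the worktop. A cap pressed in centres itself. Pushed along the panel's x with two fingertips 30 mm apart, 11 mm above the worktop, the bottle starts to climb at 5 to 12 N, then needs ever less, down to 1 N; at mid-height it jams and stays flat. Rising fingertips carry the base up and let it drop: lower them 5 mm as it climbs
- pad: fixed flat round blue pad, 90 mm diameter, 3 mm thick, on the worktop; origin: centre of its underside, z up
- beaker: bystander: empty loose glass beaker, 55 mm diameter, 71 mm tall; origin: centre of its underside
- jar: bystander: loose white plastic jar, 68 mm diameter, 105 mm tall; origin: centre of its underside
- dish: bystander: loose clear shallow dish, 60 mm diameter, 15 mm tall; origin: centre of its underside

How it is judged:
By the outcome, as a careful person would: the job done as asked, in the order asked, and still so for the second after the job is handed in, with the robot touching nothing.
It also fails if it takes over 72 s, if anything falls off the work surface, if the arm or the gripper's body presses on something with over 40 N, if the wrist force passes 120 N, or if a joint passes its speed limit or range.

## Working session

There is one attempt and no reset: what is moved stays moved. The work goes in short steps, Python scripts to look and compute and a shell command to move; the robot and the scene stay as the last step left them, time stands still between calls to the robot, and variables do not carry over. Pictures are saved under pics/ and viewed, about 8 in all and at most 12, crops included, and the job is handed in when it is done.

```bash
ls; mkdir -p pics
python3 - <<'E'
from rig import robot,camera
import cv2,numpy as np
o=robot.get_obs();print({k:np.round(v,3).tolist() for k,v in o.items()})
for n in("scene","top"):
    c=camera(n);cv2.imwrite(f"pics/{n}0.png",c["pixels"]);np.savez(f"pics/{n}0.npz",**c)
    print(n,np.round(c["mtx"],1).tolist(),np.round(c["R"],3).tolist(),np.round(c["t"],3).tolist())
E
```

```text
pics
{'time': 0.0, 'q': [1.073, 0.528, 1.434, 0.0, 1.181, -0.179], 'joint_velocities': [0.0, -0.0, -0.0, 0.001, 0.001, 0.001], 'joint_torque': [-0.001, -44.005, -17.659, 0.063, 0.058, -0.0], 'position': [0.196, 0.593, 0.244], 'tool_rot': [0.811, 0.586, -0.001, 0.0], 'ft_force': [0.204, 0.153, 0.356], 'moment': [0.003, -0.019, 0.036], 'grip_width': 0.087}
scene [[381.8, 0.0, 324.9], [0.0, 381.8, 205.7], [0.0, 0.0, 1.0]] [[0.809, -0.588, -0.019], [-0.453, -0.601, -0.658], [0.376, 0.541, -0.752]] [-0.349, 0.426, 0.86]
top [[362.5, 0.0, 317.2], [0.0, 362.5, 197.0], [0.0, 0.0, 1.0]] [[0.024, -1.0, 0.004], [-0.968, -0.025, -0.248], [0.248, 0.002, -0.969]] [0.161, 0.613, 0.848]
```

View pics/top0.png

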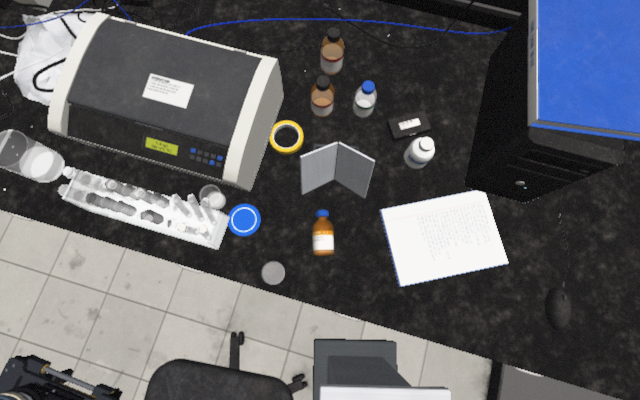

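View pics/scene0.png

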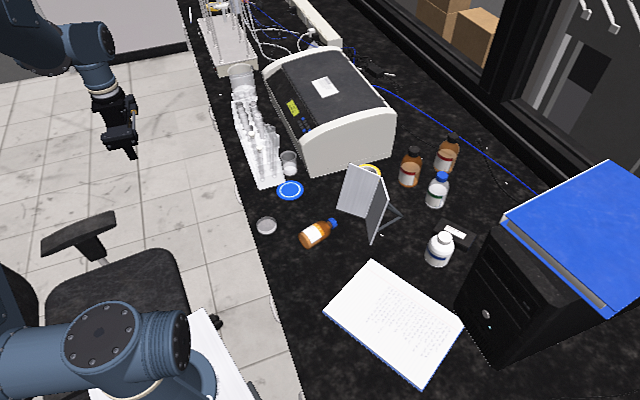

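The top view shows the bottle at about (322,233) with its cap at (322,213), and the panel fold at about (337,143–168). The pad is at (244,220), the dish at (273,273), the beaker at (212,196) and the jar at (420,152). Next I'll zoom in.

```bash
cat > h.py <<'E'
import numpy as np,cv2
def ray(c,uv,z):
    K,R,t=c["mtx"],c["R"],c["t"]; C=-R.T@t
    d=R.T@np.linalg.inv(K)@np.array([uv[0],uv[1],1.]); return C+d*(z-C[2])/d[2]
def proj(c,X):
    p=c["mtx"]@(c["R"]@np.asarray(X,float)+c["t"]); return p[:2]/p[2]
E
python3 - <<'E'
import cv2,numpy as np
from h import *
a=cv2.imread("pics/top0.png");b=cv2.imread("pics/scene0.png")
A=cv2.resize(a[130:290,220:390],None,fx=3.75,fy=3.75,interpolation=cv2.INTER_CUBIC)
cv2.imwrite("pics/c0.png",A)
B=cv2.resize(b[150:260,245:405],None,fx=5,fy=5,interpolation=cv2.INTER_CUBIC);cv2.imwrite("pics/c1.png",B)
T=np.load("pics/top0.npz");S=np.load("pics/scene0.npz")
for n,c,im in(("top",T,a),("scene",S,b)):
    h=cv2.cvtColor(im,cv2.COLOR_BGR2HSV)
    m=cv2.inRange(h,(98,120,90),(125,255,255))
    k,l,s,ce=cv2.connectedComponentsWithStats(m)
    for i in range(1,k):
        if s[i,4]>20:print(n,"blue",s[i],ce[i].round(1),ray(c,s[i,:2]+(s[i,2:4]-1)/2,.003).round(4))
    m=cv2.inRange(h,(8,120,80),(22,255,255));k,l,s,ce=cv2.connectedComponentsWithStats(m)
    for i in range(1,k):
        if s[i,4]>30:print(n,"amber",s[i],ce[i].round(1),ray(c,ce[i],.028).round(4))
E
```

```text
top blue [74  0 14 10 26] [80.8  4.3] [1.2413 0.9456 0.003 ]
top blue [113   0  19  21  46] [122.2   9.4] [1.2243 0.8106 0.003 ]
top blue [  538     0   102   134 12895] [589.6  62.8] [ 1.0598 -0.6421  0.003 ]
top blue [185  18 261  17 612] [310.8  22.3] [1.1818 0.1968 0.003 ]
top blue [ 0 24 27  4 50] [13.2 25.9] [1.1572 1.1415 0.003 ]
top blue [448  30  55   5 114] [473.4  31.9] [ 1.1737 -0.3051  0.003 ]
top blue [362  80  13  13 132] [368.   85.8] [0.975  0.0324 0.003 ]
top blue [530 123 110  19 442] [585.5 131.8] [ 0.8421 -0.5953  0.003 ]
top blue [190 148   6   5  28] [192.7 150. ] [0.7568 0.5354 0.003 ]
top blue [217 155   6   6  28] [219.4 157.5] [0.7362 0.4564 0.003 ]
top blue [209 160   6   6  29] [211.6 162.2] [0.7206 0.4777 0.003 ]
top blue [228 203  33  34 368] [244.4 219.8] [0.5594 0.3737 0.003 ]
top blue [233 209  22  22 371] [243.5 219.2] [0.5593 0.3751 0.003 ]
top blue [316 209  13   8  83] [322.2 212.6] [0.5841 0.1623 0.003 ]
top amber [322  38   9  10  40] [325.5  42.3] [1.1042 0.163  0.028 ]
top amber [336  38   8  12  48] [340.3  43.5] [1.1012 0.1183 0.028 ]
top a
[... 428 characters left out ...]
36  79  59 188] [497.7 164.3] [1.2028 0.0354 0.003 ]
scene blue [  500   160   140   160 12570] [590.  232.9] [ 1.1047 -0.2905  0.003 ]
scene blue [437 171  12  12 102] [442. 176.] [1.0074 0.112  0.003 ]
scene blue [276 180  28  21 368] [289.8 190.1] [0.5575 0.3727 0.003 ]
scene blue [328 218  10  11  59] [332.8 222.1] [0.5878 0.1746 0.003 ]
scene blue [322 311 108  81 181] [376.4 354.5] [ 0.4358 -0.2004  0.003 ]
scene amber [439 141  20  13 140] [449.5 146.2] [1.1189 0.1882 0.028 ]
scene amber [401 155  21  14 124] [412.3 160. ] [0.9624 0.2159 0.028 ]
scene amber [399 172  21  16  58] [411.9 181.9] [0.8862 0.1403 0.028 ]
scene amber [298 221  34  28 345] [315.4 233.8] [0.512  0.1563 0.028 ]
```

View pics/c0.png

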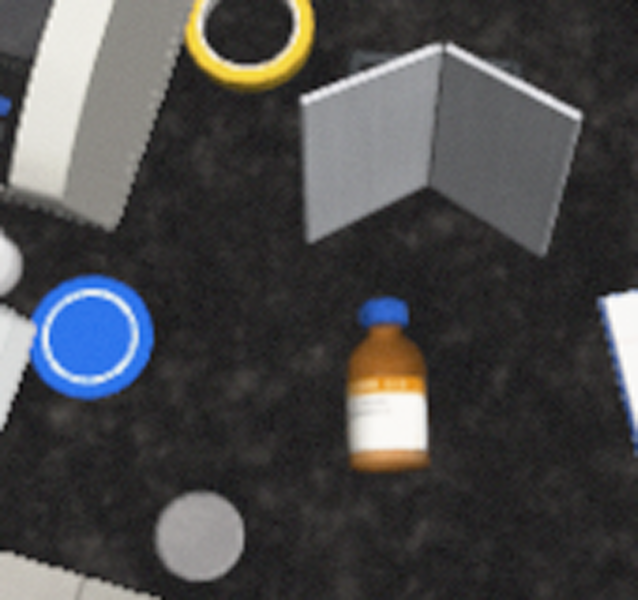

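View pics/c1.png

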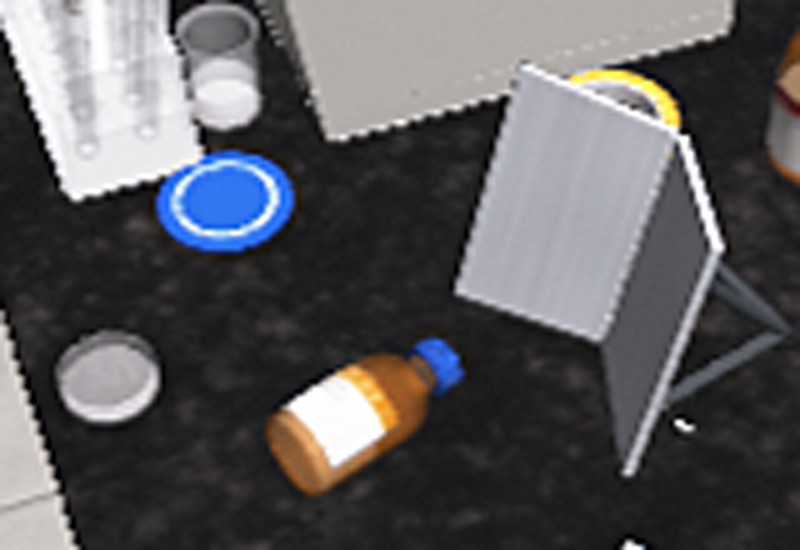

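Run:
```python
import numpy as np
from h import *
T=np.load("pics/top0.npz");S=np.load("pics/scene0.npz")
t=lambda u,v,z:ray(T,(220+(u+.5)/3.75-.5,130+(v+.5)/3.75-.5),z).round(4)
s=lambda u,v,z:ray(S,(245+(u+.5)/5-.5,150+(v+.5)/5-.5),z).round(4)
print("fold",t(429,185,0),s(603,340,0),"top",t(447,45,.1526),t(447,45,.158))
print("L",t(308,241,0),s(457,292,0),"R",t(543,255,0),s(627,473,0))
print("base lo/axis",t(390,470,.010),t(349,463,.028),t(429,463,.028),"capend",t(384,298,.028),t(362,318,.028),t(406,318,.028),"shoulder",t(350,370,.028),t(426,370,.028))
print("scene cap",s(455,360,.028),"base",s(292,462,.028))
print("pad",t(92,337,.003),s(225,201,.003),"beakerbase",s(225,105,0), "dish",t(200,536,.01))
for z in(0,.071):print(z,ray(T,(207.5,203),z))
print("rack corner",t(35,320,.03),s(200,160,0.03),"box",s(340,137,0),s(735,30,0),t(115,230,0))
```

```text
fold [0.6817 0.1305 0.    ] [0.6835 0.1327 0.    ] top [0.7295 0.127  0.1526] [0.7272 0.1273 0.158 ]
L [0.6361 0.2195 0.    ] [0.6347 0.2188 0.    ] R [0.6298 0.0456 0.    ] [0.6297 0.0467 0.    ]
base lo/axis [0.4685 0.1557 0.01  ] [0.4709 0.1844 0.028 ] [0.4723 0.1292 0.028 ] capend [0.5881 0.1627 0.028 ] [0.5732 0.178  0.028 ] [0.574  0.1468 0.028 ] shoulder [0.5358 0.1855 0.028 ] [0.5371 0.1321 0.028 ]
scene cap [0.5866 0.1573 0.028 ] base [0.4664 0.1536 0.028 ]
pad [0.5594 0.3733 0.003 ] [0.5582 0.3733 0.003 ] beakerbase [ 0.6095  0.4541 -0.    ] dish [0.4199 0.2866 0.01  ]
0 [0.60354884 0.47822979 0.        ]
0.071 [0.58716851 0.45609686 0.071     ]
rack corner [0.5655 0.4089 0.03  ] [0.5532 0.3915 0.03  ] box [0.6555 0.3793 0.    ] [0.9454 0.2973 0.    ] [0.6409 0.3628 0.    ]
```

Fixes so far, with both cameras agreeing within 2 mm:
- **Panel:** the fold's foot is at (0.683, 0.131), and the panel's x axis has a yaw of about -2°.
- **Bottle:** it runs from base (0.470, 0.156) to cap (0.587, 0.161), which matches the 118 mm length.
- **Pad:** its centre is at (0.559, 0.373).

Next I'll look at the fingers.

Run:
```python
from rig import robot,camera
import cv2,numpy as np,rig
c=camera("wrist");cv2.imwrite("pics/w0.png",c["pixels"])
R=c["R"];print(np.round(R,3).tolist(),(-R.T@c["t"]).round(3))
b=cv2.imread("pics/scene0.png")
B=cv2.resize(b[0:180,40:190],None,fx=2.22,fy=2.22,interpolation=cv2.INTER_CUBIC)
cv2.imwrite("pics/w0.png",np.hstack([cv2.resize(c["pixels"],(460,400))[:399],B[:399]]))
print(robot.get_obs()["time"])
```

```text
[[0.315, 0.949, -0.002], [0.908, -0.301, 0.291], [0.276, -0.093, -0.957]] [0.12  0.618 0.384]
0.15
```

View pics/w0.png

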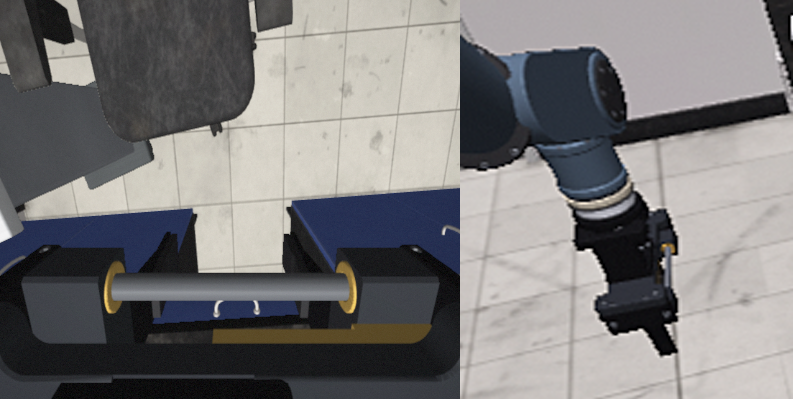

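```bash
python3 -m pendant '[[[0,0,20],0]]' 40
```

```text
time: 0.28
position: [0.1969, 0.5943, 0.2256]
tool_rot: [0.811, 0.586, 0.002, -0.001]
ft_force: [-0.3, 0.1, 0.8]
grip_width: 0.0823
```

The fingers are plain and vertical, and the camera sits on the tool's -y side. For panel alignment I need tool x at yaw 88°, which puts tool y along panel x. I'll move over now.

```bash
python3 -m pendant '[[[-35,48,0],0],[[-35,48,0],0],[[-35,48,0],0],[[-35,48,0],0],[[-35,48,0],0],[[-35,48,0],0],[[-35,48,0],0],[[-35,48,0],0]]' 87; python3 -m pendant '[[[0,0,0],-8],[[0,0,0],-8]]'
cat >> h.py <<'E'
from scipy.spatial.transform import Rotation as Rt
def go(o,x,y,z,psi=None):
    M=Rt.from_quat(o["tool_rot"]).as_matrix(); d=M.T@(np.array([x,y,z])-o["position"])*1000
    yaw=np.degrees(np.arctan2(M[1,0],M[0,0])); print("yaw",yaw.round(2),"tilt",np.degrees(np.arccos(-M[2,2])).round(2),"shift mm",d.round(1))
E
python3 - <<'E'
from rig import robot
from h import *
go(robot.get_obs(),.506,.157,.030)
# geometry: rim x (panel frame) vs tilt, fold-centred cap
for th in range(0,91,10):
    t=np.radians(th);a=np.array([np.cos(t),np.sin(t)]);n=np.array([-np.sin(t),np.cos(t)])
    ph=np.linspace(0,2*np.pi,721);best=9
    P=[]
    for r,l in((.0175,.118),(.0175,.095),(.028,.072)):
        y=r*np.cos(ph);q=.028+r*np.sin(ph)
        X=l*a[0]+q*n[0];Z=l*a[1]+q*n[1];P.append((Z*np.tan(np.radians(15))-np.abs(y)*np.tan(np.radians(30))-X).min())
    xr=min(P);print(th,"rim x",round(xr,4),"toprim x",round(xr-.056*np.sin(t),4),"z",round(.056*np.cos(t),4),np.round(P,3))
E
```

```text
time: 1.27
position: [0.4738, 0.2051, 0.2245]
tool_rot: [0.811, 0.585, 0.0, -0.0]
ft_force: [0.5, 0.9, -0.0]
grip_width: 0.0868
time: 1.52
position: [0.4734, 0.2056, 0.2242]
tool_rot: [0.721, 0.693, -0.0, -0.0]
ft_force: [-0.3, 0.2, 0.3]
grip_width: 0.0869
yaw 87.79 tilt 0.05 shift mm [-47.2  34.6 194.2]
0 rim x -0.1216 toprim x -0.1216 z 0.056 [-0.122 -0.099 -0.082]
10 rim x -0.1111 toprim x -0.1209 z 0.0551 [-0.111 -0.09  -0.076]
20 rim x -0.0979 toprim x -0.1171 z 0.0526 [-0.098 -0.078 -0.068]
30 rim x -0.0822 toprim x -0.1102 z 0.0485 [-0.082 -0.065 -0.058]
40 rim x -0.0643 toprim x -0.1003 z 0.0429 [-0.064 -0.051 -0.048]
50 rim x -0.0446 toprim x -0.0875 z 0.036 [-0.045 -0.035 -0.036]
60 rim x -0.0238 toprim x -0.0723 z 0.028 [-0.024 -0.018 -0.024]
70 rim x -0.0107 toprim x -0.0633 z 0.0192 [-0.002 -0.    -0.011]
80 rim x 0.0023 toprim x -0.0529 z 0.0097 [0.019 0.017 0.002]
90 rim x 0.015 toprim x -0.041 z 0.0 [0.039 0.033 0.015]
```

```bash
python3 -m pendant '[[[-16,11,40],0],[[-16,12,40],0],[[-15,12,40],0],[[0,0,37],0],[[0,0,37],0]]' 87; python3 -m pendant '[[[0,0,0],0],[[0,0,0],0]]' 54 4;python3 -m pendant '[[[0,0,0],0],[[0,0,0],0]]' 54 4
```

```text
time: 2.15
position: [0.5063, 0.158, 0.0292]
tool_rot: [0.722, 0.692, 0.0, 0.0]
ft_force: [0.5, -0.1, -0.6]
grip_width: 0.0872
time: 2.4
position: [0.5065, 0.1585, 0.0313]
tool_rot: [0.721, 0.693, 0.0, 0.0]
ft_force: [0.3, 0.1, 0.2]
grip_width: 0.0743
time: 2.65
position: [0.5069, 0.1586, 0.032]
tool_rot: [0.721, 0.693, 0.001, 0.001]
ft_force: [-0.7, 1.6, 0.2]
grip_width: 0.0573
```

```bash
python3 -m pendant '[[[0,0,0],0],[[-5,0,0],0],[[-6,0,0],0],[[-5,5,0],0],[[-5,10,0],0],[[0,12,0],0],[[0,12,0],0],[[0,12,0],0]]' 54 4;python3 -m pendant '[[[0,12,0],0],[[0,10,0],0],[[0,6,0],0],[[0,3,0],0],[[0,3,0],0],[[0,0,0],0]]'
python3 - <<'E'
from rig import robot,camera
import cv2,numpy as np
c=camera("top");np.savez("pics/t1.npz",**c)
cv2.imwrite("pics/t1.png",cv2.resize(c["pixels"][130:290,250:420],None,fx=3.5,fy=3.5,interpolation=cv2.INTER_CUBIC))
E
```

```text
time: 3.65
position: [0.5573, 0.1353, 0.0302]
tool_rot: [0.721, 0.693, 0.0, 0.0]
ft_force: [-0.3, -0.3, -1.9]
grip_width: 0.0546
time: 4.4
position: [0.5903, 0.134, 0.0306]
tool_rot: [0.721, 0.693, 0.0, 0.0]
ft_force: [0.0, 0.7, -2.5]
grip_width: 0.0546
```

View pics/t1.png

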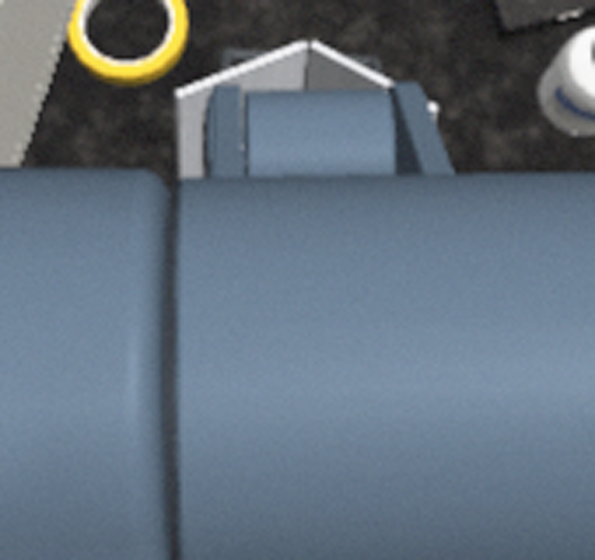

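```bash
python3 -m pendant '[[[0,0,1],0],[[0,0,0],0]]' ; python3 -m pendant '[[[0,4,0],0],[[0,4,0],0],[[0,2,0],0],[[0,2,0],0],[[0,0,0],0]]'
```

```text
time: 4.7
position: [0.59, 0.1342, 0.0299]
tool_rot: [0.721, 0.693, 0.0, 0.0]
ft_force: [-0.6, 0.8, 1.7]
grip_width: 0.0541
time: 5.32
position: [0.6016, 0.1336, 0.0293]
tool_rot: [0.721, 0.693, -0.0, -0.0]
ft_force: [-2.6, 1.1, 1.2]
grip_width: 0.0545
```

```bash
python3 -m pendant '[[[0,0,0],0],[[0,0,0],0],[[0,-15,0],0],[[0,-30,0],0],[[0,-30,0],0],[[0,-10,-10],0],[[0,0,-8],0]]' 87
python3 - <<'E'
from rig import robot,camera
import cv2,numpy as np
c=camera("wrist");np.savez("pics/w2.npz",**c)
s=camera("scene");np.savez("pics/s2.npz",**s)
cv2.imwrite("pics/w2.png",np.vstack([cv2.resize(c["pixels"],(480,300)),cv2.resize(s["pixels"][140:260,240:432],(480,300))]))
print(robot.get_obs()["position"])
E
```

```text
time: 6.2
position: [0.5181, 0.137, 0.0485]
tool_rot: [0.721, 0.693, 0.001, 0.001]
ft_force: [1.1, 0.9, 0.7]
grip_width: 0.0872
[0.5202472  0.13696852 0.04914967]
```

View pics/w2.png

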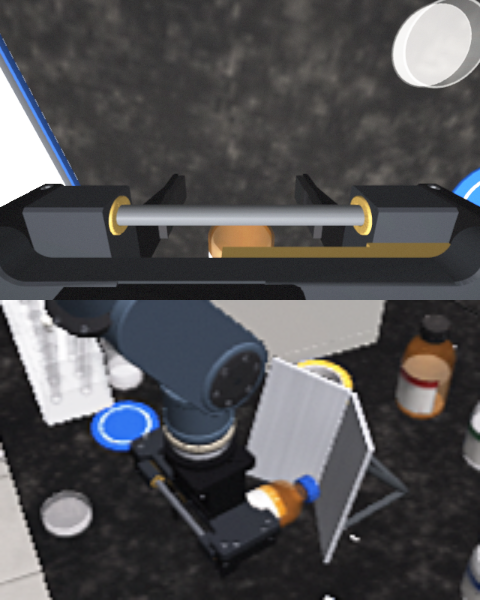

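The wrist view shows the bottle's base at about (240,240), centred between the fingers (172–310). The scene view shows the cap in the fold at (305,488). I'll press at mid-height first, so that it stays flat.

```bash
python3 -m pendant '[[[0,0,0],0],[[0,0,0],0],[[0,10,0],0],[[0,8,0],0],[[0,0,0],0]]' 30; python3 -m pendant '[[[0,4,0],0],[[0,4,0],0],[[0,0,0],0]]'; python3 -m pendant '[[[0,2,0],0],[[0,2,0],0],[[0,0,0],0]]'
```

```text
time: 6.92
position: [0.5366, 0.1361, 0.0475]
tool_rot: [0.721, 0.693, 0.001, 0.001]
ft_force: [0.1, 0.1, -0.6]
grip_width: 0.0447
time: 7.3
position: [0.5436, 0.1358, 0.0476]
tool_rot: [0.721, 0.693, 0.0, 0.0]
ft_force: [-0.1, 0.5, 0.5]
grip_width: 0.0304
time: 7.68
position: [0.5469, 0.1357, 0.0475]
tool_rot: [0.721, 0.693, -0.0, -0.0]
ft_force: [0.7, -0.3, -0.4]
grip_width: 0.0301
```

```bash
for i in 1 2; do python3 -m pendant '[[[0,2,0],0],[[0,0,0],0]]'|egrep 'posi|ft'; done;  python3 -m pendant '[[[0,1,0],0],[[0,0,0],0]]'
```

```text
position: [0.5486, 0.1355, 0.0474]
ft_force: [-2.2, -0.4, 1.5]
position: [0.5493, 0.1354, 0.0472]
ft_force: [-5.9, -0.6, 1.2]
time: 8.43
position: [0.5495, 0.1353, 0.0471]
tool_rot: [0.721, 0.693, -0.002, -0.002]
ft_force: [-5.7, -3.0, 1.2]
grip_width: 0.0301
```

```bash
python3 -m pendant '[[[0,1,0],0],[[0,0,0],0]]'|egrep 'time|posi|ft';  python3 -m pendant '[[[0,0.7,0],0],[[0,0,0],0]]'|egrep 'time|posi|ft'
```

```text
time: 8.68
position: [0.5497, 0.1352, 0.0469]
ft_force: [-6.2, -1.6, 2.7]
time: 8.93
position: [0.5498, 0.1352, 0.0468]
ft_force: [-7.3, -1.9, 2.4]
```

```bash
python3 -m pendant '[[[0,1.3,0],0],[[0,0,0],0]]'|egrep 'time|posi|ft';  python3 -m pendant '[[[0,0.5,0],0],[[0,0,0],0]]'|egrep 'time|posi|ft'
```

```text
time: 9.18
position: [0.55, 0.135, 0.0466]
ft_force: [-10.1, -2.7, 2.1]
time: 9.43
position: [0.5501, 0.135, 0.0465]
ft_force: [-9.7, -2.5, 2.3]
```

```bash
for i in 1 2 3; do python3 -m pendant '[[[0,0,0],0],[[0,0,0],0],[[0,0,0],0],[[0,0,0],0],[[0,0,0],0],[[0,0,0],0]]'|egrep 'time|posi|ft'; done; python3 -m pendant '[[[0,0,0],0]]'
```

```text
time: 10.18
position: [0.5501, 0.135, 0.0465]
ft_force: [-8.3, -3.2, 3.1]
time: 10.92
position: [0.5501, 0.135, 0.0465]
ft_force: [-9.6, -2.9, 2.7]
time: 11.68
position: [0.5501, 0.135, 0.0465]
ft_force: [-8.9, -2.0, 2.5]
time: 11.8
position: [0.5501, 0.135, 0.0465]
tool_rot: [0.721, 0.693, -0.005, -0.004]
ft_force: [-9.5, -2.5, 3.0]
grip_width: 0.0301
```

That averaged about 9.3 N, a little low. I'll nudge it up and hold for another two seconds or so.

```bash
for i in 1; do python3 -m pendant '[[[0,0.5,0],0],[[0,0,0],0],[[0,0,0],0],[[0,0,0],0],[[0,0,0],0],[[0,0,0],0]]'|egrep 'time|posi|ft'; done;for i in 1 2; do python3 -m pendant '[[[0,0,0],0],[[0,0,0],0],[[0,0,0],0],[[0,0,0],0],[[0,0,0],0],[[0,0,0],0],[[0,0,0],0]]'|egrep 'time|posi|ft'; done; python3 -m pendant '[[[0,-3,0],0],[[0,-3,0],0],[[0,-3,0],0],[[0,-3,0],0],[[0,0,0],0]]'
```

```text
time: 12.55
position: [0.5502, 0.1349, 0.0465]
ft_force: [-9.3, -2.4, 2.4]
time: 13.42
position: [0.5502, 0.1349, 0.0464]
ft_force: [-10.1, -2.5, 2.5]
time: 14.3
position: [0.5502, 0.1349, 0.0464]
ft_force: [-9.5, -2.6, 2.6]
time: 14.92
position: [0.5453, 0.136, 0.048]
tool_rot: [0.721, 0.693, 0.001, 0.001]
ft_force: [-0.1, -0.1, 0.1]
grip_width: 0.0301
```

```bash
python3 -m pendant '[[[0,0,8],0],[[0,0,7],0],[[0,0,0],0]]'|egrep 'time|posi|ft'; for i in 1 2 3; do python3 -m pendant '[[[0,2,0],0],[[0,0,0],0]]'|egrep 'posi|ft'; done
```

```text
time: 15.3
position: [0.5437, 0.1358, 0.0316]
ft_force: [-0.0, -0.2, -0.2]
position: [0.5467, 0.1357, 0.0327]
ft_force: [0.4, -0.8, -0.7]
position: [0.5482, 0.1357, 0.0326]
ft_force: [-0.0, -0.2, 0.8]
position: [0.5488, 0.1355, 0.0323]
ft_force: [-3.6, -1.0, 1.8]
```

```bash
for i in 1 2 3; do python3 -m pendant '[[[0,1.3,0],0],[[0,0,0],0]]'|egrep 'time|posi|ft|rot'; done
```

```text
time: 16.3
position: [0.5491, 0.1353, 0.0321]
tool_rot: [0.721, 0.693, -0.002, -0.002]
ft_force: [-5.8, -0.7, 1.8]
time: 16.55
position: [0.5494, 0.1352, 0.0319]
tool_rot: [0.721, 0.693, -0.003, -0.002]
ft_force: [-6.4, -1.5, 1.7]
time: 16.8
position: [0.5496, 0.135, 0.0317]
tool_rot: [0.721, 0.693, -0.004, -0.003]
ft_force: [-7.3, -1.9, 2.2]
```

```bash
for i in 1 2 3; do python3 -m pendant '[[[0,1,0],0],[[0,0,0],0]]'|egrep 'time|posi|ft|rot'; done
```

```text
time: 17.05
position: [0.5498, 0.1349, 0.0315]
tool_rot: [0.721, 0.693, -0.005, -0.004]
ft_force: [-8.1, -3.2, 2.5]
time: 17.3
position: [0.5499, 0.1348, 0.0313]
tool_rot: [0.721, 0.693, -0.005, -0.004]
ft_force: [-9.8, -3.3, 2.9]
time: 17.55
position: [0.55, 0.1348, 0.0312]
tool_rot: [0.721, 0.693, -0.006, -0.005]
ft_force: [-9.4, -3.1, 3.0]
```

```bash
for i in 1 2 3; do python3 -m pendant '[[[0,1,0],0],[[0,0,0],0]]'|egrep 'time|posi|ft|rot'; done
python3 - <<'E'
from rig import robot
o=robot.get_obs()
from h import *
M=Rt.from_quat(o["tool_rot"]).as_matrix();print(M.round(4).tolist(),o["moment"].round(3))
E
```

```text
time: 17.8
position: [0.5501, 0.1348, 0.0312]
tool_rot: [0.721, 0.693, -0.007, -0.006]
ft_force: [-12.3, -3.1, 2.8]
time: 18.05
position: [0.5502, 0.1347, 0.0311]
tool_rot: [0.721, 0.693, -0.008, -0.006]
ft_force: [-13.2, -3.5, 5.4]
time: 18.3
position: [0.5502, 0.1347, 0.0311]
tool_rot: [0.721, 0.693, -0.008, -0.007]
ft_force: [-14.9, -3.1, 6.8]
[[0.0404, 0.999, -0.0216], [0.9992, -0.0404, -0.0014], [-0.0022, -0.0215, -0.9998]] [-0.533  2.344 -0.159]
```

It jams at 15 N, so I'll back off and look closely at where the fingers touch the base.

```bash
python3 -m pendant '[[[0,-4,0],0],[[0,-4,0],0],[[0,0,0],0]]'|egrep 'time|posi|ft'
python3 - <<'E'
from rig import robot,camera
import cv2,numpy as np
c=camera("wrist");np.savez("pics/w3.npz",**c)
s=camera("scene");np.savez("pics/s3.npz",**s)
a=cv2.resize(c["pixels"][200:400,190:450],(780,600))
cv2.imwrite("pics/w3.png",np.vstack([cv2.resize(c["pixels"][215:360,160:480],(640,290)),cv2.resize(s["pixels"][175:250,290:450],(640,300),interpolation=cv2.INTER_CUBIC)]))
R=c["R"];print((R).round(3).tolist(),(-R.T@c["t"]).round(3),c["mtx"][0,0],robot.get_obs()["moment"])
E
```

```text
time: 18.68
position: [0.5495, 0.1355, 0.0319]
ft_force: [-6.2, -1.1, -0.4]
[[0.041, 0.999, -0.0], [0.957, -0.04, 0.286], [0.286, -0.012, -0.958]] [0.47  0.139 0.172] 299.2618391901918 [-0.14331565  1.0034093  -0.08436472]
```

View pics/w3.png

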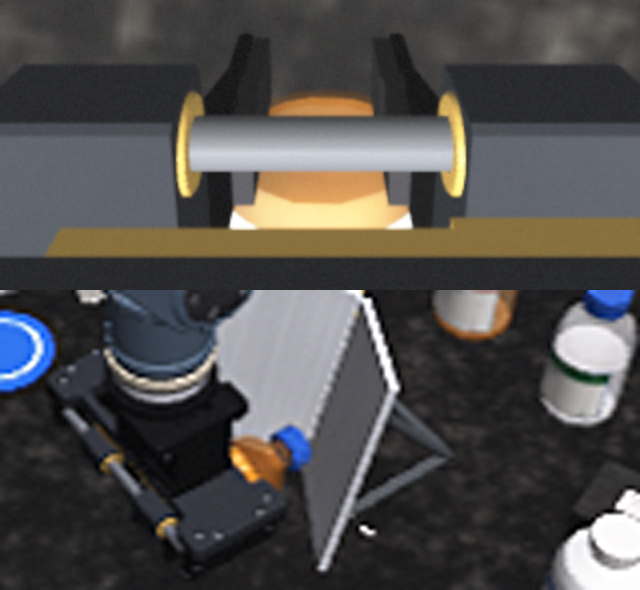

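```bash
cat > mom.py <<'E'
from rig import robot
from h import *
o=robot.get_obs();F=o["ft_force"];m=o["moment"]
print("t",round(o["time"],2),"pos",o["position"].round(4),"F",F.round(1),"M",m.round(3),"My/Fx",round(m[1]/F[0],4),"z_contact rel",round(o["position"][2]+m[1]/F[0],4))
E
python3 mom.py;python3 -m pendant '[[[0,-5,0],0],[[0,0,-8],0],[[0,0,-9],0],[[0,4,0],0],[[0,3,0],0],[[0,0,0],0]]'|egrep 'time|posi|ft'; python3 mom.py;  python3 -m pendant '[[[0,1,0],0],[[0,0,0],0]]' >/dev/null; python3 mom.py
```

```text
t 18.77 pos [0.5495 0.1354 0.0319] F [-6.  -0.9 -0.9] M [-0.143  1.003 -0.084] My/Fx -0.1672 z_contact rel -0.1353
time: 19.52
position: [0.5502, 0.135, 0.0495]
ft_force: [-6.5, -1.9, 3.9]
t 19.52 pos [0.5502 0.135  0.0495] F [-6.5 -1.9  3.9] M [-0.353  1.256 -0.059] My/Fx -0.1933 z_contact rel -0.1439
t 19.77 pos [0.5503 0.135  0.0493] F [-8.  -1.8  6. ] M [-0.43   1.505 -0.12 ] My/Fx -0.1893 z_contact rel -0.1399
```

Comparing moment with force shows that the vertical fingers bear near the top of the base face. The tool leans back about 1° under load, so the tips trail and the bottle can't climb. I need the tips to lead. I'll back away and see whether the arm tilts the tool outward at the limit of its reach.

```bash
python3 -m pendant '[[[0,-15,0],0],[[0,0,-60],0],[[0,0,-60],0],[[0,10,-60],0],[[0,30,-50],0],[[0,60,-10],0],[[0,60,0],0],[[0,60,0],0]]'; python3 -m pendant '[[[0,60,0],0],[[0,60,0],0],[[0,60,0],0]]';python3 - <<'E'
from rig import robot
o=robot.get_obs();print(o["q"].round(3))
E
```

```text
time: 20.78
position: [0.7623, 0.1272, 0.2908]
tool_rot: [0.721, 0.693, 0.002, 0.001]
ft_force: [0.7, 0.6, -0.3]
grip_width: 0.0297
time: 21.15
position: [0.9252, 0.1176, 0.2835]
tool_rot: [0.721, 0.693, 0.008, 0.006]
ft_force: [95.2, 7.7, 33.0]
grip_width: 0.0301
[ 0.006  1.059  0.217  0.002  1.846 -1.523]
```

```bash
python3 -m pendant '[[[0,-20,0],0],[[0,-40,0],0],[[0,-40,0],0]]';python3 - <<'E'
from rig import robot
o=robot.get_obs();print(o["q"].round(3));from h import *
print(Rt.from_quat(o["tool_rot"]).as_matrix().round(4)[:,2])
E
```

```text
time: 21.52
position: [0.8228, 0.1217, 0.2819]
tool_rot: [0.721, 0.693, 0.006, 0.005]
ft_force: [0.4, 0.6, 0.8]
grip_width: 0.03
[ 0.012  0.815  0.752  0.002  1.56  -1.518]
[ 0.0152  0.002  -0.9999]
```

The tool keeps the outward tilt it picks up at the edge of reach: 0.9° with the tips leading. The 95 N spike came from arriving there fast, so this time I'll arrive slowly and collect more.

```bash
cat > st.py <<'E'
from rig import robot
from h import *
o=robot.get_obs();z=Rt.from_quat(o["tool_rot"]).as_matrix()
print("t",round(o["time"],2),"pos",o["position"].round(4),"q",o["q"].round(3),"F",o["ft_force"].round(1),"tilt fwd",np.degrees(np.arcsin(z[0,2])).round(2),"side",np.degrees(np.arcsin(z[1,2])).round(2),"yaw",np.degrees(np.arctan2(z[1,0],z[0,0])).round(2))
E
python3 -m pendant '[[[0,40,0],0],[[0,25,0],0],[[0,15,0],0],[[0,10,0],0],[[0,10,0],0]]'>/dev/null;python3 st.py; python3 -m pendant '[[[0,15,0],0],[[0,15,0],0]]'>/dev/null;python3 st.py;python3 -m pendant '[[[0,30,0],0],[[0,30,0],0]]'>/dev/null;python3 st.py
```

```text
t 22.15 pos [0.924  0.1177 0.284 ] q [ 0.007  1.058  0.218  0.002  1.85  -1.523] F [ 9.5  1.1 20.2] tilt fwd 0.91 side 0.11 yaw 87.69
t 22.4 pos [0.9314 0.1136 0.278 ] q [ 0.002  1.064  0.219  0.004  1.825 -1.528] F [-0.   0.3  0.3] tilt fwd 1.92 side 0.23 yaw 87.69
t 22.65 pos [0.9463 0.1057 0.2671] q [-0.008  1.077  0.219  0.009  1.776 -1.536] F [ 0.3 -0.9 -0.5] tilt fwd 4.01 side 0.47 yaw 87.69
```

```bash
python3 -m pendant '[[[0,40,-40],0],[[0,40,-40],0]]'>/dev/null;python3 st.py; python3 -m pendant '[[[0,40,-45],0],[[0,40,-45],0]]'>/dev/null;python3 st.py
```

```text
t 22.9 pos [0.9448 0.0938 0.3302] q [-0.023  1.01   0.218  0.018  1.782 -1.549] F [-0.8  0.5  0.8] tilt fwd 7.56 side 0.82 yaw 87.73
t 23.15 pos [0.936  0.0825 0.4008] q [-0.039  0.934  0.218  0.028  1.794 -1.56 ] F [-0.1 -0.3 -0.6] tilt fwd 11.25 side 1.14 yaw 87.82
```

```bash
python3 -m pendant '[[[0,40,-45],0],[[0,-20,0],0]]' 48 >/dev/null;python3 st.py
python3 - <<'E'
from rig import robot
from h import *
go(robot.get_obs(),.50,.137,.16)
M=Rt.from_quat(robot.get_obs()["tool_rot"]).as_matrix();print(M.round(3))
E
```

```text
t 23.4 pos [0.9122 0.077  0.4334] q [-0.048  0.834  0.356  0.033  1.716 -1.568] F [-0.2  0.5  0.4] tilt fwd 13.55 side 1.23 yaw 87.83
yaw 87.83 tilt 13.6 shift mm [  35.8 -466.8  170.5]
[[ 0.038  0.971  0.234]
 [ 0.999 -0.044  0.022]
 [ 0.031  0.233 -0.972]]
```

```bash
python3 -m pendant '[[[4,-40,0],0],[[4,-60,0],0],[[5,-60,0],0],[[5,-60,0],0],[[5,-60,0],0],[[5,-60,0],0],[[5,-60,15],0],[[3,-60,15],0]]' 48 >/dev/null;python3 st.py; python3 -m pendant '[[[0,-7,45],0],[[0,0,50],0],[[0,0,40],0],[[0,0,0],0]]' >/dev/null;python3 st.py;python3 - <<'E'
from rig import robot
from h import *
go(robot.get_obs(),.538,.1365,.033)
E
```

```text
t 24.4 pos [0.4698 0.135  0.2973] q [ 0.043  0.192  1.845  0.017  0.876 -1.497] F [-0.   0.1 -0.5] tilt fwd 13.04 side 1.31 yaw 87.87
t 24.9 pos [0.4934 0.1379 0.1615] q [ 0.047  0.451  1.947  0.024  0.525 -1.502] F [-0.2 -0.2  0.3] tilt fwd 12.55 side 1.28 yaw 87.84
yaw 87.84 tilt 12.62 shift mm [ -3.8  15.8 135.1]
```

```bash
python3 -m pendant '[[[-2,5,45],0],[[-2,5,45],0],[[0,0,35],0],[[0,0,10],0],[[0,0,0],0]]' >/dev/null;python3 st.py;python3 - <<'E'
from rig import robot
from h import *
go(robot.get_obs(),.540,.1365,.033)
E
```

```text
t 25.52 pos [0.534  0.1368 0.0345] q [ 0.041  0.735  1.922  0.052  0.26  -1.538] F [-0.  -0.2 -0.5] tilt fwd 12.85 side 1.3 yaw 87.87
yaw 87.87 tilt 12.91 shift mm [-0.1  5.6  2.8]
```

```bash
python3 -m pendant '[[[0,3,1],0],[[0,3,1.5],0],[[0,0,0],0]]' >/dev/null;python3 st.py; for i in 1 2 3 4; do python3 -m pendant '[[[0,1.5,0.4],0],[[0,0,0],0]]' >/dev/null;python3 st.py; done
```

```text
t 25.9 pos [0.5403 0.1365 0.0328] q [ 0.04   0.741  1.907  0.051  0.269 -1.538] F [-0.6  0.   0.4] tilt fwd 12.85 side 1.29 yaw 87.87
t 26.15 pos [0.5411 0.1364 0.0319] q [ 0.04   0.743  1.904  0.051  0.272 -1.538] F [0.6 1.1 0. ] tilt fwd 12.74 side 1.29 yaw 87.87
t 26.4 pos [0.5428 0.1364 0.0317] q [ 0.039  0.744  1.9    0.051  0.275 -1.538] F [-0.3  0.   1.2] tilt fwd 12.74 side 1.29 yaw 87.87
t 26.65 pos [0.5444 0.1363 0.0317] q [ 0.039  0.745  1.896  0.05   0.278 -1.538] F [ 0.4 -0.2  0.4] tilt fwd 12.75 side 1.29 yaw 87.86
t 26.9 pos [0.5459 0.1363 0.0317] q [ 0.039  0.745  1.892  0.05   0.281 -1.538] F [-0.2 -0.1  0.5] tilt fwd 12.75 side 1.29 yaw 87.87
```

```bash
for i in 1 2 3 4; do python3 -m pendant '[[[0,1.5,0.3],0],[[0,0,0],0]]' >/dev/null;python3 st.py; done
```

```text
t 27.15 pos [0.5475 0.1362 0.0318] q [ 0.039  0.746  1.889  0.05   0.284 -1.538] F [ 0.3  0.7 -0.7] tilt fwd 12.75 side 1.29 yaw 87.86
t 27.4 pos [0.5487 0.1362 0.0317] q [ 0.038  0.747  1.885  0.049  0.287 -1.537] F [-1.  -0.3 -1.2] tilt fwd 12.72 side 1.29 yaw 87.87
t 27.65 pos [0.5493 0.1362 0.0315] q [ 0.038  0.747  1.882  0.049  0.291 -1.537] F [-2.1  0.7  0.7] tilt fwd 12.61 side 1.29 yaw 87.88
t 27.9 pos [0.5498 0.1362 0.0313] q [ 0.038  0.748  1.88   0.049  0.296 -1.537] F [-4.8  0.7  1.8] tilt fwd 12.48 side 1.29 yaw 87.88
```

```bash
for i in 1 2 3 4; do python3 -m pendant '[[[0,1.2,0.2],0],[[0,0,0],0]]' >/dev/null;python3 st.py; done
```

```text
t 28.15 pos [0.55   0.1362 0.0311] q [ 0.038  0.749  1.878  0.049  0.299 -1.537] F [-7.3  0.   2.6] tilt fwd 12.37 side 1.29 yaw 87.89
t 28.4 pos [0.5503 0.1362 0.031 ] q [ 0.038  0.749  1.876  0.048  0.303 -1.537] F [-7.3  1.3  2.5] tilt fwd 12.25 side 1.29 yaw 87.89
t 28.65 pos [0.5504 0.1363 0.0308] q [ 0.038  0.75   1.874  0.048  0.306 -1.537] F [-8.7  1.8  3. ] tilt fwd 12.12 side 1.29 yaw 87.9
t 28.9 pos [0.5507 0.1363 0.0306] q [ 0.038  0.75   1.872  0.048  0.31  -1.537] F [-10.3   1.5   2.8] tilt fwd 12.0 side 1.29 yaw 87.91
```

```bash
for i in 1 2 3; do python3 -m pendant '[[[0,1,0],0],[[0,0,0],0]]' >/dev/null;python3 st.py; done; python3 mom.py
```

```text
t 29.15 pos [0.5508 0.1362 0.0306] q [ 0.038  0.75   1.87   0.048  0.313 -1.537] F [-10.5   1.5   3.7] tilt fwd 11.9 side 1.29 yaw 87.9
t 29.4 pos [0.5509 0.1362 0.0306] q [ 0.038  0.75   1.869  0.048  0.316 -1.537] F [-12.1   1.4   4.4] tilt fwd 11.79 side 1.29 yaw 87.91
t 29.65 pos [0.551  0.1362 0.0306] q [ 0.038  0.75   1.867  0.047  0.32  -1.537] F [-12.6   1.4   3.6] tilt fwd 11.69 side 1.29 yaw 87.91
t 29.65 pos [0.551  0.1362 0.0306] F [-12.6   1.4   3.6] M [0.413 2.183 0.274] My/Fx -0.1728 z_contact rel -0.1422
```

```bash
for i in 1 2 3; do python3 -m pendant '[[[0,0.5,-0.7],0],[[0,0,0],0]]' >/dev/null;python3 st.py; done
```

```text
t 29.9 pos [0.5509 0.1361 0.0308] q [ 0.038  0.75   1.866  0.047  0.322 -1.536] F [-12.8   1.9   0.2] tilt fwd 11.61 side 1.29 yaw 87.91
t 30.15 pos [0.5509 0.136  0.0312] q [ 0.038  0.749  1.866  0.046  0.325 -1.536] F [-12.3   1.5  -2. ] tilt fwd 11.56 side 1.28 yaw 87.92
t 30.4 pos [0.551 0.136 0.032] q [ 0.038  0.748  1.865  0.046  0.327 -1.536] F [-12.2   2.1  -1.3] tilt fwd 11.52 side 1.28 yaw 87.92
```

```bash
for i in 1 2 3; do python3 -m pendant '[[[0,0.8,0],0],[[0,0,0],0]]' >/dev/null;python3 st.py; done
```

```text
t 30.65 pos [0.5511 0.136  0.0319] q [ 0.037  0.748  1.864  0.046  0.33  -1.536] F [-12.5   2.   -1.9] tilt fwd 11.43 side 1.28 yaw 87.92
t 30.9 pos [0.5511 0.136  0.0318] q [ 0.037  0.748  1.863  0.046  0.333 -1.536] F [-12.6   1.4  -1.8] tilt fwd 11.34 side 1.28 yaw 87.92
t 31.15 pos [0.5512 0.136  0.0318] q [ 0.037  0.748  1.861  0.046  0.335 -1.536] F [-14.6   1.3  -1.4] tilt fwd 11.25 side 1.28 yaw 87.92
```

```bash
python3 -m pendant '[[[0,-8,0],0],[[0,-8,0],0],[[0,0,5],0],[[0,0,0],0]]' 30 >/dev/null;python3 st.py; python3 -m pendant '[[[0,4,0.8],0],[[0,3,0],0],[[0,2,0],0],[[0,0,0],0]]' 30 >/dev/null;python3 st.py
```

```text
t 31.65 pos [0.5476 0.1362 0.0267] q [ 0.039  0.756  1.887  0.051  0.278 -1.539] F [-4.6  0.5 -1.3] tilt fwd 12.59 side 1.28 yaw 87.86
t 32.15 pos [0.5537 0.1357 0.0271] q [ 0.037  0.758  1.868  0.049  0.302 -1.537] F [-8.2 -1.4 -1.5] tilt fwd 12.22 side 1.28 yaw 87.79
```

```bash
for i in 1 2 3; do python3 -m pendant '[[[0,1,0.2],0],[[0,0,0],0]]' >/dev/null;python3 st.py; done
python3 - <<'E'
from rig import camera
import cv2,numpy as np
s=camera("scene");cv2.imwrite("pics/s4.png",cv2.resize(s["pixels"][170:260,290:410],(800,600),interpolation=cv2.INTER_CUBIC))
E
```

```text
t 32.4 pos [0.5543 0.1356 0.027 ] q [ 0.037  0.759  1.866  0.048  0.304 -1.537] F [-8.3 -2.1 -2. ] tilt fwd 12.18 side 1.28 yaw 87.79
t 32.65 pos [0.5563 0.1356 0.0273] q [ 0.037  0.759  1.862  0.048  0.305 -1.537] F [-6.4 -1.7 -1.5] tilt fwd 12.3 side 1.28 yaw 87.8
t 32.9 pos [0.5584 0.1356 0.0277] q [ 0.036  0.759  1.859  0.048  0.306 -1.537] F [-5.2 -1.2 -2.3] tilt fwd 12.44 side 1.28 yaw 87.8
```

View pics/s4.png

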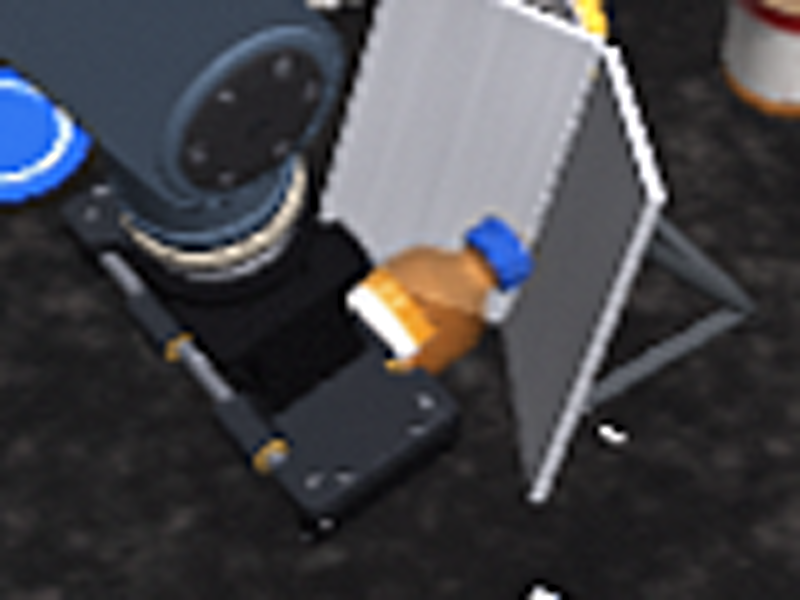

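It's climbing: the force falls from 8 to 5 N and the cap is up the fold at (500,250) in this crop. I'll keep going.

```bash
python3 -m pendant '[[[0,1.5,0.4],0],[[0,1.5,0.4],0],[[0,1.5,0.4],0],[[0,1.5,0.4],0]]' >/dev/null;python3 st.py;python3 -m pendant '[[[0,1.5,0.4],0],[[0,1.5,0.4],0],[[0,1.5,0.4],0],[[0,1.5,0.4],0]]' >/dev/null;python3 st.py
```

```text
t 33.45 pos [0.5642 0.1357 0.0272] q [ 0.036  0.763  1.844  0.047  0.318 -1.537] F [-6.7  1.4 -1.8] tilt fwd 12.39 side 1.28 yaw 87.91
t 33.95 pos [0.5731 0.1354 0.0279] q [ 0.035  0.766  1.826  0.046  0.327 -1.537] F [-3.4  1.6 -1.7] tilt fwd 12.74 side 1.29 yaw 87.88
```

```bash
python3 -m pendant '[[[0,2,0.5],0],[[0,2,0.5],0],[[0,2,0.5],0],[[0,2,0.5],0],[[0,2,0.5],0]]' >/dev/null;python3 st.py;python3 -m pendant '[[[0,2,0.5],0],[[0,2,0.5],0],[[0,2,0.5],0],[[0,2,0.5],0]]' >/dev/null;python3 st.py
python3 - <<'E'
from rig import camera
import cv2,numpy as np
s=camera("scene");cv2.imwrite("pics/s5.png",cv2.resize(s["pixels"][170:260,290:410],(640,480),interpolation=cv2.INTER_CUBIC))
E
```

```text
t 34.58 pos [0.5835 0.1349 0.0278] q [ 0.034  0.772  1.801  0.044  0.346 -1.536] F [-3.   0.8 -3. ] tilt fwd 12.75 side 1.29 yaw 87.86
t 35.08 pos [0.5918 0.1347 0.0278] q [ 0.033  0.776  1.781  0.043  0.362 -1.536] F [-1.8  1.9 -1.7] tilt fwd 12.77 side 1.29 yaw 87.86
```

View pics/s5.png

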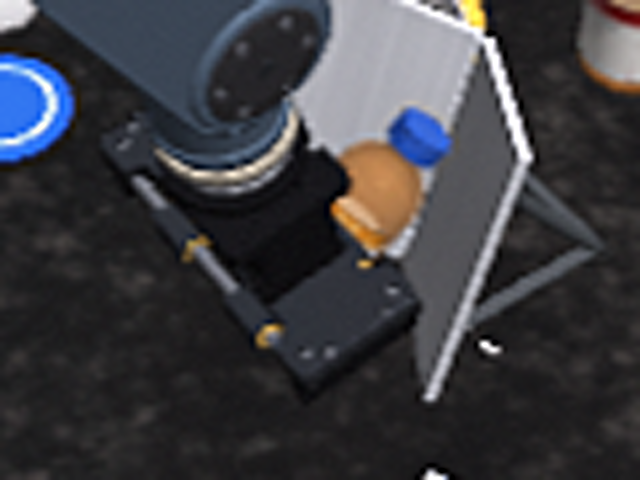

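The bottle is at about 50–55° with the cap high in the fold, and the force is down to about 2 N. I'll take the last part more slowly.

```bash
python3 -m pendant '[[[0,1.5,0.4],0],[[0,1.5,0.4],0],[[0,1.5,0.4],0],[[0,1,0.2],0]]' >/dev/null;python3 mom.py;python3 -m pendant '[[[0,1,0.2],0],[[0,1,0.2],0],[[0,1,0.2],0]]' >/dev/null;python3 mom.py;python3 -m pendant '[[[0,1,0.2],0],[[0,1,0.2],0]]' >/dev/null;python3 mom.py
```

```text
t 35.62 pos [0.597  0.1345 0.0273] F [-2.5  0.2 -0.7] M [0.02  0.632 0.063] My/Fx -0.2492 z_contact rel -0.2219
t 36.0 pos [0.6003 0.1344 0.0276] F [-2.2  0.1 -0.9] M [0.074 0.501 0.07 ] My/Fx -0.23 z_contact rel -0.2024
t 36.25 pos [0.6025 0.1343 0.0277] F [-1.7 -0.5 -1.3] M [0.013 0.44  0.027] My/Fx -0.257 z_contact rel -0.2292
```

```bash
for i in 1 2 3 4; do python3 -m pendant '[[[0,1,0.2],0],[[0,0.7,0.2],0]]' >/dev/null;python3 mom.py;done
```

```text
t 36.5 pos [0.6041 0.1342 0.0277] F [-1.6  0.4 -2. ] M [0.046 0.469 0.096] My/Fx -0.2932 z_contact rel -0.2655
t 36.75 pos [0.6058 0.1342 0.0276] F [-1.6  0.4 -1.6] M [ 0.066  0.341 -0.029] My/Fx -0.2112 z_contact rel -0.1836
t 37.0 pos [0.607  0.1342 0.0273] F [-2.4  1.3 -1.5] M [0.108 0.518 0.092] My/Fx -0.2154 z_contact rel -0.188
t 37.25 pos [0.6093 0.134  0.0276] F [-0.8  0.5 -1.7] M [0.099 0.487 0.043] My/Fx -0.5902 z_contact rel -0.5626
```

```bash
for i in 1 2 3 4; do python3 -m pendant '[[[0,0.8,0.2],0],[[0,0.5,0.1],0]]' >/dev/null;python3 mom.py;done
```

```text
t 37.5 pos [0.61   0.1339 0.0273] F [-3.3  0.4 -1.9] M [-0.063  0.663  0.039] My/Fx -0.1982 z_contact rel -0.1709
t 37.75 pos [0.6112 0.1339 0.0272] F [-3.8  1.8 -1.8] M [0.045 0.751 0.113] My/Fx -0.1956 z_contact rel -0.1684
t 38.0 pos [0.613  0.1339 0.0274] F [-3.5  0.2 -1.3] M [0.06  0.787 0.084] My/Fx -0.2254 z_contact rel -0.198
t 38.25 pos [0.615  0.1338 0.0277] F [-2.2  0.5 -0.3] M [0.054 0.605 0.125] My/Fx -0.2691 z_contact rel -0.2414
```

```bash
cat > cap.py <<'E'
from rig import camera
from h import *
s=camera("scene");im=s["pixels"][150:260,300:420]
m=cv2.inRange(cv2.cvtColor(im,cv2.COLOR_BGR2HSV),(100,130,70),(125,255,255))
k,l,st,ce=cv2.connectedComponentsWithStats(m)
R,t,K=s["R"],s["t"],s["mtx"];C=-R.T@t
for i in range(1,k):
    if st[i,4]>12:
        uv=ce[i]+[300,150];d=R.T@np.linalg.inv(K)@np.r_[uv,1]
        n=np.array([.035,1,0]);p=np.array([.683,.131,0]);X=C+d*(n@(p-C))/(n@d)
        print(st[i],uv.round(1),"cap centre",X.round(4))
E
python3 cap.py;python3 mom.py
```

```text
[ 0 33  4 14 38] [301.3 189.3] cap centre [0.4685 0.1385 0.2588]
[61 40 12 11 96] [366.6 194.9] cap centre [0.6791 0.1311 0.1084]
t 38.3 pos [0.6152 0.1338 0.0277] F [-2.7  0.5 -0.7] M [0.094 0.621 0.104] My/Fx -0.2301 z_contact rel -0.2024
```

Judging by the geometry, the bottle is past its balance point, with its rear rim held by the fingers. I'll ease back in small steps.

```bash
for i in 1 2 3; do python3 -m pendant '[[[0,-0.6,-0.15],0],[[0,-0.6,-0.15],0]]' >/dev/null;python3 mom.py;python3 cap.py|tail -1;done
```

```text
t 38.55 pos [0.6145 0.1338 0.0281] F [ 0.3 -0.8 -0.8] M [-0.013  0.263 -0.005] My/Fx 1.0277 z_contact rel 1.0558
[62 41 11 11 96] [366.7 195.9] cap centre [0.6797 0.1311 0.1035]
t 38.85 pos [0.6124 0.1339 0.0277] F [-0.7  0.7  0.5] M [0.074 0.173 0.042] My/Fx -0.2608 z_contact rel -0.233
[57 43 11 11 74] [362.9 197.2] cap centre [0.6656 0.1316 0.1068]
t 39.15 pos [0.6114 0.134  0.0279] F [-0.8 -0.   0.9] M [-0.072  0.095  0.012] My/Fx -0.1213 z_contact rel -0.0934
[54 43 10 10 44] [359.6 196. ] cap centre [0.653  0.1321 0.12  ]
```

```bash
for i in 1 2 3; do python3 -m pendant '[[[0,-1,-0.25],0],[[0,-1,-0.25],0]]' >/dev/null;python3 mom.py;python3 cap.py|tail -1;done
```

```text
t 39.45 pos [0.6087 0.134  0.0277] F [-0.2 -0.2  0.6] M [ 0.019  0.146 -0.011] My/Fx -0.7158 z_contact rel -0.6881
[53 43 10 10 40] [358.8 196.3] cap centre [0.65   0.1322 0.1205]
t 39.75 pos [0.6066 0.1341 0.0277] F [0.6 1.  0.4] M [-0.033  0.112  0.009] My/Fx 0.1828 z_contact rel 0.2105
[52 43 11 10 48] [358.7 196.7] cap centre [0.6496 0.1322 0.1191]
t 40.05 pos [0.6045 0.1342 0.0277] F [ 0.5  0.5 -0.2] M [0.013 0.182 0.007] My/Fx 0.381 z_contact rel 0.4087
[52 43 11 11 57] [358.4 197.1] cap centre [0.6488 0.1322 0.1179]
```

```bash
python3 -m pendant '[[[0,-10,0],0],[[0,-35,-5],0],[[0,-40,-30],0],[[0,-10,-20],0]]' 87 >/dev/null;python3 st.py
python3 - <<'E'
from rig import camera
import cv2,numpy as np
from h import *
s=camera("scene");w=camera("wrist");t=camera("top")
np.savez("pics/s6.npz",**s);np.savez("pics/w6.npz",**w);np.savez("pics/t6.npz",**t)
a=cv2.resize(s["pixels"][165:245,310:410],(500,400),interpolation=cv2.INTER_CUBIC)
b=cv2.resize(t["pixels"][140:220,290:390],(300,240),interpolation=cv2.INTER_CUBIC)
c=cv2.resize(w["pixels"],(300,188))
im=np.zeros((430,800,3),np.uint8);im[:400,:500]=a;im[:240,500:]=b;im[240:428,500:]=c
cv2.imwrite("pics/v6.png",im)
E
```

```text
t 40.6 pos [0.4944 0.1372 0.0601] q [ 0.046  0.663  2.004  0.049  0.259 -1.531] F [ 0.5  0.4 -0.1] tilt fwd 12.32 side 1.28 yaw 87.89
```

View pics/v6.png

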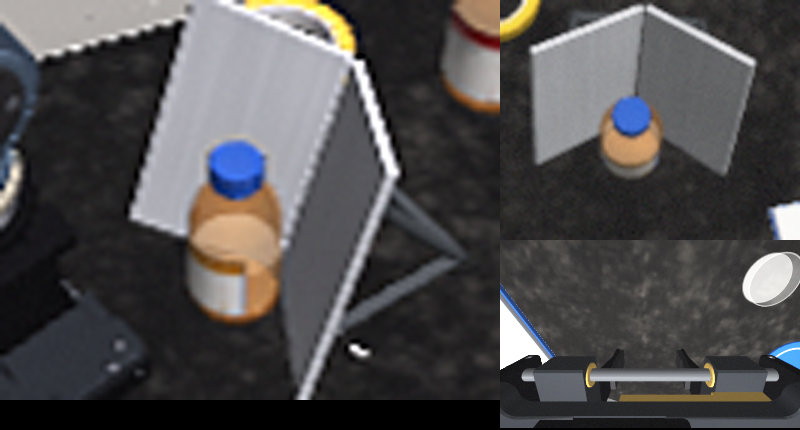

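The bottle is upright in front of the fold. Cap top is at about (236,157) in the scene crop and (131,110) in the top crop.

Run:
```python
from h import *
from rig import robot
S=np.load("pics/s6.npz");T=np.load("pics/t6.npz")
for c,uv in((S,(310+236.5/5-.5,165+157.5/5-.5)),(T,(290+131/3-.5,140+110/3-.5))):
    print(ray(c,uv,.118).round(4))
for n,c in(("s",S),("t",T)):
    im=c["pixels"];m=cv2.inRange(cv2.cvtColor(im,cv2.COLOR_BGR2HSV),(100,130,60),(125,255,255));k,l,st,ce=cv2.connectedComponentsWithStats(m)
    for i in range(1,k):
        if 30<st[i,4]<300 and abs(ce[i][0]-345)<20 and abs(ce[i][1]-185)<25: print(n,st[i],ce[i],ray(c,ce[i],.11).round(4))
go(robot.get_obs(),.56,.135,.078)
```

```text
[0.6476 0.1381 0.118 ]
[0.6522 0.1381 0.118 ]
s [352 193  11  12 101] [357.00990099 198.5049505 ] [0.6469 0.1357 0.11  ]
t [328 172  12  13 121] [333.38016529 178.29752066] [0.6492 0.1372 0.11  ]
yaw 87.89 tilt 12.85 shift mm [ 0.5 62.9 -3.1]
```

```bash
python3 -m pendant '[[[0,20,-12],0],[[0,35,9],0],[[0,35,8],0],[[0,30,7],0],[[0,15,3],0],[[0,0,0],0]]' 87 >/dev/null;python3 st.py;python3 - <<'E'
from rig import robot
from h import *
go(robot.get_obs(),.640,.137,.075)
E
```

```text
t 41.5 pos [0.6366 0.1312 0.0748] q [ 0.024  0.726  1.658  0.033  0.534 -1.532] F [-0.5 -0.2  1.1] tilt fwd 12.82 side 1.28 yaw 87.83
yaw 87.83 tilt 12.89 shift mm [5.9 3.1 0.6]
```

```bash
python3 -m pendant '[[[3,2,0.5],0],[[3,2,0.5],0],[[0,0,0],0]]' 75 8 >/dev/null;python3 st.py;python3 -m pendant '[[[0,0,0],0],[[0,0,0],0],[[0,0,0],0]]' 52 8|egrep 'time|posi|ft|grip';python3 -m pendant '[[[0,0,0],0],[[0,0,0],0]]' 52 12|egrep 'time|posi|ft|grip'
```

```text
t 41.88 pos [0.6389 0.1379 0.0756] q [ 0.035  0.728  1.647  0.029  0.544 -1.518] F [-0.3  0.1 -0.9] tilt fwd 12.74 side 1.29 yaw 87.91
time: 42.25
position: [0.6391, 0.1372, 0.0757]
ft_force: [-0.6, -1.4, 1.9]
grip_width: 0.0552
time: 42.5
position: [0.6391, 0.1371, 0.0757]
ft_force: [-0.6, -2.2, 1.5]
grip_width: 0.054
```

```bash
python3 -m pendant '[[[0,-3,-0.8],0],[[0,-6,-1.5],0],[[0,-10,-2.3],0],[[0,-12,-2.8],0],[[0,-12,-2.8],0],[[0,-12,-3.5],0],[[0,-5,-6],0],[[0,0,-5],0]]' 52 15;python3 - <<'E'
from rig import robot
from h import *
go(robot.get_obs(),.5592-.0109,.3733,.086)
E
```

```text
time: 43.5
position: [0.5742, 0.1396, 0.0865]
tool_rot: [0.717, 0.688, 0.087, 0.068]
ft_force: [1.5, -0.1, -2.6]
grip_width: 0.0543
yaw 87.88 tilt 12.72 shift mm [ 2.325e+02 -3.540e+01  1.000e-01]
```

```bash
python3 -m pendant '[[[10,-2,0],0],[[25,-4,0],0],[[40,-6,0],0],[[42,-7,0],0],[[42,-6,0],0],[[38,-5,0],0],[[22,-4,0],0],[[10,-1,0],0]]'>/dev/null;  python3 -m pendant '[[[0,0,0],0],[[0,0,0],0]]'
python3 - <<'E'
from rig import robot,camera
from h import *
go(robot.get_obs(),.5592-.0109,.3733,.079)
t=camera("top");s=camera("scene");np.savez("pics/t7.npz",**t)
for n,c in(("t",t),("s",s)):
    im=c["pixels"];m=cv2.inRange(cv2.cvtColor(im,cv2.COLOR_BGR2HSV),(98,120,60),(125,255,255));k,l,st,ce=cv2.connectedComponentsWithStats(m)
    for i in range(1,k):
        if st[i,4]>12 and 200<ce[i][0]<330 and 150<ce[i][1]<240: print(n,st[i],ce[i].round(1),ray(c,ce[i],.12).round(4))
cv2.imwrite("pics/v7.png",np.hstack([cv2.resize(t["pixels"][170:260,200:300],(400,360),interpolation=cv2.INTER_CUBIC),cv2.resize(s["pixels"][130:230,240:340],(400,360),interpolation=cv2.INTER_CUBIC)]))
E
```

```text
time: 44.75
position: [0.5496, 0.3687, 0.0858]
tool_rot: [0.717, 0.688, 0.087, 0.069]
ft_force: [0.5, -0.5, -3.7]
grip_width: 0.0537
yaw 87.81 tilt 12.75 shift mm [ 4.3 -2.9  6.5]
t [217 155   6   6  30] [219.4 157.5] [0.6931 0.4227 0.12  ]
t [209 160   6   6  30] [211.5 162.3] [0.6798 0.4413 0.12  ]
s [276 183  28  18 160] [289.7 193.4] [0.4989 0.2606 0.12  ]
s [281 187  14   9  34] [285.2 192.6] [0.4903 0.2712 0.12  ]
```

```bash
python3 -m pendant '[[[2,-1.5,1],0],[[2.3,-1.4,1.5],0],[[0,0,2],0],[[0,0,1.5],0],[[0,0,0],0]]'; for i in 1 2; do python3 -m pendant '[[[0,0,0.7],0],[[0,0,0],0]]'|egrep 'posi|ft'; done
```

```text
time: 45.48
position: [0.5482, 0.3742, 0.0795]
tool_rot: [0.717, 0.688, 0.088, 0.069]
ft_force: [0.1, -0.2, -3.3]
grip_width: 0.0543
position: [0.5485, 0.3743, 0.079]
ft_force: [0.1, -0.1, -2.9]
position: [0.549, 0.3743, 0.0788]
ft_force: [0.2, -0.3, -1.3]
```

```bash
for i in 1 2; do python3 -m pendant '[[[-0.4,0,0.6],0],[[0,0,0],0]]'|egrep 'posi|ft'; done; python3 -m pendant '[[[0,0,0],0],[[0,0,0],0],[[0,0,0],0]]' 62|egrep 'time|posi|ft|grip'
```

```text
position: [0.5495, 0.3743, 0.0786]
ft_force: [-0.4, -1.4, 3.0]
position: [0.5498, 0.3742, 0.0785]
ft_force: [-0.5, -0.1, 6.5]
time: 46.85
position: [0.5492, 0.3716, 0.0777]
ft_force: [0.3, -8.5, 6.7]
grip_width: 0.0612
```

```bash
python3 -m pendant '[[[0,0,-1],0],[[0,0,-1],0],[[0,0,0],0]]' 59.5 | egrep 'posi|ft|grip'
```

```text
position: [0.5478, 0.3728, 0.0785]
ft_force: [0.3, -4.0, -0.6]
grip_width: 0.0593
```

```bash
python3 -m pendant '[[[-0.8,0,-1],0],[[-0.5,0,-1],0],[[0,0,0],0]]' | egrep 'posi|ft|grip';python3 -m pendant '[[[0,0,-3],0],[[0,0,-4],0],[[0,0,-6],0],[[0,0,-8],0],[[0,0,0],0]]' | egrep 'time|posi|ft|grip'
```

```text
position: [0.5478, 0.3728, 0.0812]
ft_force: [0.3, 0.4, 0.5]
grip_width: 0.0595
time: 48.22
position: [0.5436, 0.372, 0.1026]
ft_force: [-0.0, -0.0, -0.1]
grip_width: 0.0598
```

```bash
python3 -m pendant '[[[0,0,-15],0],[[0,0,-25],0],[[0,0,-40],0],[[0,-30,-40],0],[[-30,-50,-20],0],[[-50,-40,0],0],[[-50,-30,0],0],[[-50,0,0],0]]' | egrep 'time|posi|ft|grip'
python3 - <<'E'
from rig import camera
from h import *
t=camera("top");s=camera("scene");np.savez("pics/t8.npz",**t);np.savez("pics/s8.npz",**s)
for n,c in(("t",t),("s",s)):
    im=c["pixels"];m=cv2.inRange(cv2.cvtColor(im,cv2.COLOR_BGR2HSV),(98,120,60),(125,255,255));k,l,st,ce=cv2.connectedComponentsWithStats(m)
    for i in range(1,k):
        if st[i,4]>12 and 200<ce[i][0]<330 and 150<ce[i][1]<240: print(n,st[i],ce[i].round(1),ray(c,ce[i],.12).round(4))
cv2.imwrite("pics/v8.png",np.hstack([cv2.resize(t["pixels"][160:290,200:300],(400,520),interpolation=cv2.INTER_CUBIC),cv2.resize(s["pixels"][120:250,240:340],(400,520),interpolation=cv2.INTER_CUBIC)]))
E
```

```text
time: 49.22
position: [0.3567, 0.1953, 0.1997]
ft_force: [1.6, 0.2, -0.1]
grip_width: 0.0593
t [217 155   6   6  30] [219.4 157.5] [0.6931 0.4227 0.12  ]
t [209 160   6   6  30] [211.5 162.3] [0.6798 0.4413 0.12  ]
t [227 203  14  14 149] [233.8 210. ] [0.5601 0.376  0.12  ]
t [228 203  33  34 287] [247.1 223. ] [0.5293 0.3417 0.12  ]
t [234 223  20   8  35] [243.  227.3] [0.5187 0.3507 0.12  ]
s [282 160  10  11  84] [286.4 164.9] [0.5557 0.3683 0.12  ]
s [276 182  28  19 165] [290.  193.2] [0.5    0.2609 0.12  ]
s [281 189  14   7  25] [285.2 193. ] [0.4895 0.2696 0.12  ]
```

View pics/v8.png

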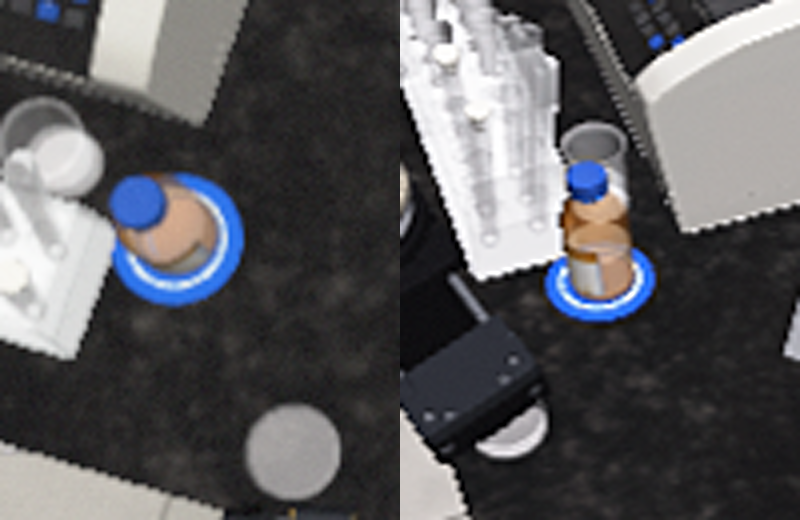

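The bottle stands upright within 2–3 mm of the pad's centre, the dish is unmoved at (273,273), and the gripper is clear. Handing in.

Run:
```python
from h import *
a=np.load("pics/top0.npz")["pixels"].astype(int);b=np.load("pics/t8.npz")["pixels"].astype(int)
for n,(u,v,w) in dict(dish=(273,273,14),jar=(420,152,18),beaker=(208,198,12)).items():
    print(n,abs(a[v-w:v+w,u-w:u+w]-b[v-w:v+w,u-w:u+w]).mean().round(1))
from rig import robot,order
print(robot.get_obs()["time"],robot.get_obs()["ft_force"].round(1));print(order.hand_in())
```

```text
dish 2.4
jar 2.7
beaker 1.8
49.325 [-0.1 -0.4 -0.4]
the job is handed in; nothing more can be done
None
```

The bottle is standing upright on the blue pad, and I handed the job in at 49.3 s of the 72 s allowed.

- **Pressing:** I slid the bottle cap first into the fold and pressed it flat at mid-height. The push read about 9–10 N along the panel, plus about 2.5 N sideways, for roughly 5 s in all.
- **Climbing:** With the fingers vertical it jammed, because they bore on the top of the base. I tilted the tool about 13°, tips leading, by working at the edge of the arm's reach, and pushed lower, about 5 mm above the worktop. It then climbed from about 8 N down to 1–2 N.
- **Standing and moving:** I eased it back in millimetre steps, gripped it upright, lifted it about 10 mm over to the pad and set it down.

**Last checks:**
- The cameras put the bottle within 2–5 mm of the pad's centre.
- The dish, jar and beaker look unchanged from the start.
- The gripper is clear, with force readings near zero.

**What did not go cleanly:**
- **Jammed pushes:** The failed tries reached about 15 N, which is harder than intended. I estimate the panel load stayed just under 20 N but did not measure it.
- **Edge of reach:** I first arrived there fast. The wrist read 95 N for a moment, and joint 3 measured 0.217, just past its 0.22 limit. It stayed at 0.217–0.219 while I worked there more slowly.
- **Release on the pad:** The left finger met something, most likely the tube rack, at about 8 N. I backed off at once, and nothing shows as moved.

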